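# Fit a lamp module from the spring dispenser to the signal tower

### The job

Take the top (red) lamp module out of the spring dispenser, so that the next one comes up in its place, and lock it on the signal tower: set it down fully into the bayonet socket with its lugs in the notches, let go, then take hold of it afresh, clear of the guard rods, and turn it clockwise to its stop, so that its white stripe lines up with the green marks. Let go of it again and leave the other two modules upright in the dispenser and everything else on the counter where it lies.

Things in the scene. Friction and masses are not known exactly. Their poses are not given: they have to be found in the camera images.
- lamp1_center (a point): Top lamp module of the dispenser, the one to fit: upright, round, red lens between black bands. 62 high in all: plain round body 60 dia, 50 high, and a bayonet foot 12 high below it. Point: on its axis, 31 above its underside, 31 below its flat top. A white stripe across its top shows its x axis; half a turn makes no difference. z up. 0.15 kg, give or take a tenth.
- lamp1: The same top module by its origin: the centre of its underside, axes as lamp1_center. The foot is a spigot 40 dia, 12 high, with two opposite lugs at its very bottom along +x and -x (in line with the white stripe), each 10 wide, 4 thick, reaching 27 from the axis.
- lamp2_center (a point): Second module of the dispenser: same shape, yellow lens, 0.15 kg; centre and axes as lamp1's. Stays in the dispenser.
- lamp3_center (a point): Lowest module of the dispenser: same shape, blue lens, 0.15 kg; centre and axes as lamp1's. Stays in the dispenser.
- dispenser_axis (a point): Spring dispenser, fixed: base plate 110 x 130 (x, y), three modules one on another on a spring platform between four upright rods. Point: on its axis, 173 above the table; z up. The clear finger gaps, about 52 wide, face its +y and -y: grip the top module there. Its +x and -x gaps hold blue spring tubes 145 high. Each module's x is within 0.1 rad of the dispenser's x (either way round).
- dispenser_rod (a point): Top of one dispenser rod, 197 above the table (the top module's top is about 208 up). The four rods, 8 dia, stand 36.5 from the axis at 35, 145, 215 and 325 degrees from the dispenser's +x towards +y; modules have about 2.5 play to them.
- lift (a joint): Rise of the dispenser's platform, m upwards. About 0 with three modules on it; the spring is soft (24 N/m): each module taken out lets it rise by one module, 0.062, so the next comes to the top by itself. Pushing down sinks it at most 0.007.
- tower_seat (a point): Signal tower, fixed: round base, green lamp already fitted, bayonet socket 76 dia on top. Point: centre of the socket's flat rim, 100 above the table; z up. The module's body rests on the rim when fully down (module centre 19 above the point). When locked, the module's stripe lies along the tower's x axis (either way round), shown by green marks on the rim.
- tower_notch (a point): Middle of one of the two opposite notches in the rim, at +80 degrees from the tower's +x (counter-clockwise from above), 30 from the axis; white marks beside it. Notches are about 17 wide, rim hole 45 dia, flange 5 thick. Lugs go straight down through them; then the module turns freely 80 degrees clockwise (from above) to a firm stop, lugs under the flange.
- guard_rod (a point): Top of one of the tower's two upright steel guard rods, 8 dia, 42 from the axis at 127 and -53 degrees from the tower's +x, 145 above the table. Fingers holding a seated module cannot pass them: if they close along the notch line (80 degrees) they can turn clockwise to 0; if they came in across it (-10 degrees) they cannot turn it home, so let go and take it again.
- fan_small: Bystander: a black square cooling fan 80 x 80 x 25, lying flat; origin at the centre of its underside. To be left alone.
- fan_large: Bystander: a black square cooling fan 120 x 120 x 25, lying flat; origin at the centre of its underside. To be left alone.
- carton: Bystander: a brown carton 100 x 70 x 50; origin at the centre of its underside. To be left alone.
- screwdriver: Bystander: a screwdriver about 180 long lying on the table; origin at the centre of its underside. To be left alone.
- plug: Bystander: a metal audio plug about 110 long and 22 thick, lying; origin at the centre of its underside. To be left alone.
- button_box: Bystander: a yellow box 70 x 70 x 50 with a red mushroom button on it; origin at the centre of its underside. To be left alone.
- plug_bin: Bystander: an open blue bin 160 x 110 x 50 with plugs in it; origin at the centre of its underside. To be left alone.

How it is judged:
By the outcome, as a careful person would: the job done as asked, in the order asked, and still so for the second after the job is handed in, with the robot touching nothing.
It also fails if it takes over 58 s, if anything falls off the work surface, if the arm or the gripper's body presses on something with over 40 N, if the wrist force passes 120 N, or if a joint passes its speed limit or range.

### The arm

A 7-joint arm with a two-finger parallel gripper is mounted at the origin on the work surface. World frame = base frame: x ahead of the robot, y to its left, z up, the work surface at z = 0. Lengths are in m, angles in degrees, forces in N, time in s.
With the tool pointing down it reaches from about 0.425 to 0.875 m from the base axis. Payload 4.7 kg.
Tool frame: the origin (TCP) lies at the very end of the fingers, on their centre line; the grasp point (between the pads) lies 19 mm behind it; z points along the fingers, y is the direction in which the jaws open and shut (so a half turn about z gives the same grasp; the last joint's range is limited). The gripper opens to 87 mm and grips with 3 to 60 N. Pads are 19 mm wide; open, the fingers measure 117 mm over their backs; the gripper's body (75 mm by 190 mm) begins 51 mm behind the grasp point.
Start: joints at [77.298, 18.392, -4.016, 83.108, 1.295, 78.541, -3.26], TCP at [0.152, -0.632, 0.196] pointing down, gripper open.
Joint ranges: [-163.93, 163.93], [-17.29, 119.83], [-79.2, 71.16], [3.27, 140.29], [-89.18, 269.18], [5.43, 117.66], [-154.24, 154.24]. Speed limits (degrees/s): [147.25, 147.25, 180, 180, 180, 180, 180].

### API

Orientations are given as [roll, pitch, yaw] about the fixed x, y, z axes, in that order (R = Rz(yaw) Ry(pitch) Rx(roll)).
In Python, from cell import * gives the robot as it stands.
- The arm moves only by the tool arm_command, never from a script. Its argument "targets" is a list that holds one entry, the list of rows, each a list of 7 numbers: the shift along the tool's x, y, z in m, then the turn, a rotation vector about the tool's x, y, z in degrees, then the gripper's target within -1 to 1 (shut at 1, half-way at 0, fully open at -1). In form: [[[tx, ty, tz, rx, ry, rz, claw], ...]]. A call has 1 to 10 rows; each row is the pose to reach, as a shift and turn from the pose commanded when the call began, along the tool's axes at that moment; what a row does not reach only later rows make up. A row lasts 1/10 s, in which the tool goes at most 50 mm and 8.59 degrees, less where a joint would pass 70% of its speed; a pose out of reach is approached as far as the arm can. A call with a gripper value outside its range is refused whole. The fingers move at their own pace and stop on an object; "newtons" is the grip in N (left out, the last holds). Time passes only in rows, so rows that repeat a pose let the fingers close. It gives the time, the measured TCP pose, the force and the opening at its end, in the units of the state.
- get_obs(): the state, without advancing time (a new reading comes with each control period).
- read_camera(name): name is "side" or "top" or "wrist"; returns a dict with "img" (420x560x3 uint8, red, green, blue), "z_map" (420x560 float32, m along the optical axis (not along the pixel's ray), 0 where there is no reading), "K" (3x3 intrinsics, pixels), "origin" and "attitude" of the camera in the world. Camera axes: x right, y down, z forward; pixel columns grow to the right and rows downward; lengths in m; the calibration is good to about 2 mm. A picture is of the moment at which its call begins.
- sign_off(): hands the job in, once; it reports no verdict.
Trained networks look in the newest picture that a camera, given by its name, has taken for a name from the list of things; names that differ only in an ending like _2 or _b are one class to them, and where a whole thing is asked for, a point or a joint stands for the part that bears it (a point fixed in the world has none). Each returns a list of dicts, best first, with "conf" (0 to 1); they miss things now and then, are a little off and sometimes report something else, mostly with a low value. They report only what shows in the picture. A call takes as long as a camera call.
- search_frame(thing, camera): "position" ([column, row] in pixels, amid what is visible of it).
The state is a dict: "time_s": time; "qpos": joint angles; "joint_velocities": joint speeds; "effort": joint torques, N m; "tool_pos": TCP position; "tool_rot": TCP orientation; "force": force on the tool from outside, world axes, zero at the start; "wrist_torque": the same for the moment, N m; "grip_width": finger opening in m.
Only numpy, scipy, OpenCV 4.12 (cv2) and the standard library are available. Lean on these libraries where they do the work, as an engineer would, in place of code of your own. Each camera call takes 0.05 s, during which the arm holds its last target.

## Working session

There is one attempt and no reset: what is moved stays moved. The work goes in short steps, Python scripts to look and compute and a tool call to move; the robot and the scene stay as the last step left them, time stands still between calls to the robot, and variables do not carry over. Pictures are saved under pics/ and viewed, and the job is handed in when it is done.

Besides the shell and the picture viewer there is one more tool, called after ">>>" by a JSON object that holds its "name" and its "arguments". arm_command: Moves the arm, as the interface text tells. Its arguments: {"type":"object","properties":{"targets":{"type":"array","items":{"type":"array","items":{"type":"array","items":{"type":"number"}}}},"newtons":{"type":"number"}},"required":["targets"]}

```bash
mkdir -p pics; ls; python3 - <<'E'
from cell import *
import cv2
o=get_obs();print(o)
for n in ["side","top","wrist"]:
    c=read_camera(n);cv2.imwrite(f"pics/{n}0.png",c["img"][:,:,::-1]);print(n,c["K"],c["origin"],c["attitude"])
    for t in ["lamp1_center","dispenser_axis","dispenser_rod","tower_seat","tower_notch","guard_rod"]:
        try: print(t,[(r["position"],round(r["conf"],2)) for r in search_frame(t,n)])
        except Exception as e: print(t,e)
E
```

```text
pics
{'time_s': 0.0, 'qpos': array([77.29681276, 18.4406572 , -4.01538676, 83.17516264,  1.29490203,
       78.54021344, -3.25746593]), 'joint_velocities': array([-0.09866871, -0.02319613,  0.09292917, -0.03064807,  0.10713611,
        0.0653824 , -0.01029931]), 'effort': array([ 1.08234184e-03, -4.91284168e+01, -4.03646166e-01, -3.12534642e+01,
       -6.39926735e-02,  4.39780857e-02,  1.84057740e-04]), 'tool_pos': array([ 0.15166691, -0.6314352 ,  0.19474115]), 'tool_rot': array([-1.79889204e+02,  5.66677435e-03,  1.35153254e+01]), 'force': array([-0.00998559, -0.08628674, -0.28505217]), 'wrist_torque': array([ 0.01440681, -0.02178175, -0.029403  ]), 'grip_width': 0.08684030224533673}
side [[536.7887296    0.         275.96132486]
 [  0.         536.7887296  205.24881796]
 [  0.           0.           1.        ]] [ 1.30975323 -0.88400833  1.15945082] [-131.26436565   -0.6954985    41.24255073]
lamp1_center [([209.0, 211.6], 0.93)]
dispenser_axis [([214.5, 256.0], 0.94), ([320.7, 267.1], 0.2)]
dispenser_rod [([218.3, 253.8], 0.81)]
tower_seat []
tower_notch [([186.3, 334.1], 0.55), ([304.2, 198.7], 0.34)]
guard_rod [([303.6, 198.3], 0.81)]
top [[385.60787893   0.         285.21493152]
 [  0.         385.60787893 209.94723591]
 [  0.           0.           1.        ]] [ 0.41044134 -0.00309644  1.21474097] [-1.72533865e+02  1.61259121e-03 -8.87604377e+01]
lamp1_center [([352.2, 238.1], 0.85), ([229.7, 227.4], 0.65)]
dispenser_axis [([332.9, 249.2], 0.81)]
dispenser_rod [([333.1, 248.7], 0.86), ([231.4, 228.9], 0.71)]
tower_seat [([231.6, 225.4], 0.71)]
tower_notch []
guard_rod [([232.0, 229.3], 0.92)]
wrist [[302.95877148   0.         276.74621092]
 [  0.         302.95877148 214.26913063]
 [  0.           0.           1.        ]] [ 0.21987143 -0.61474065  0.38429822] [ 1.65210925e+02 -3.55919861e-02 -7.64326360e+01]
lamp1_center []
dispenser_axis []
dispenser_rod []
tower_seat []
tower_notch []
guard_rod []
```

View pics/side0.png

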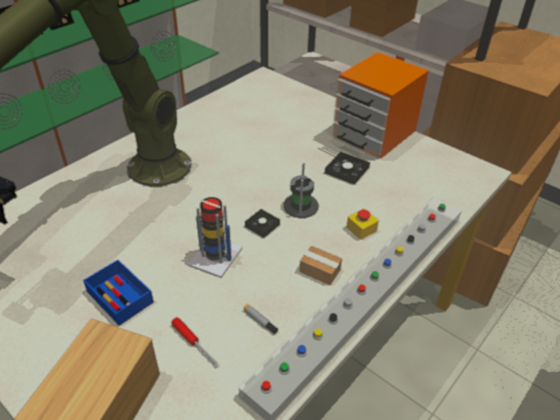

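View pics/top0.png

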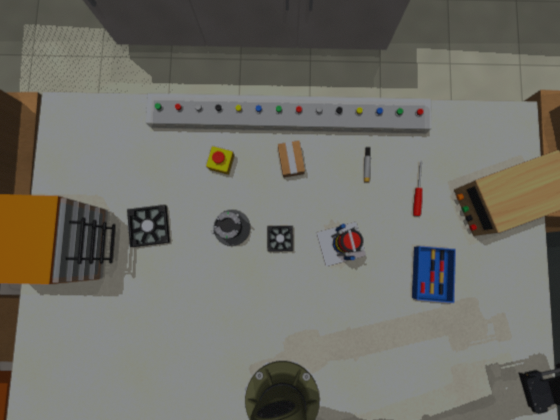

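View pics/wrist0.png

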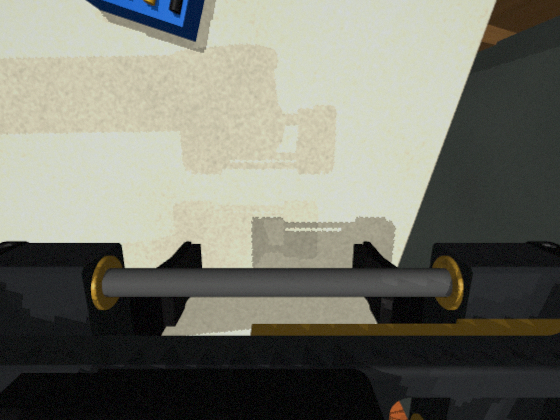

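The side view shows the dispenser with the red module at about (211,205) and the tower at (302,195). In the top view the red module is at (350,240), its stripe running near-vertical, and the tower is at (231,227). The wrist camera does not see either. Next I deproject with the depth map.

```bash
cat > h.py <<'E'
from cell import *
import cv2, numpy as np
from scipy.spatial.transform import Rotation as R
def cam(n,save=None):
    c=read_camera(n); c["R"]=R.from_euler('xyz',c["attitude"],degrees=True).as_matrix()
    if save: cv2.imwrite(f"pics/{save}.png",c["img"][:,:,::-1])
    z=c["z_map"];h,w=z.shape
    u,v=np.meshgrid(np.arange(w),np.arange(h))
    K=c["K"];p=np.stack([(u-K[0,2])/K[0,0]*z,(v-K[1,2])/K[1,1]*z,z],-1)
    c["P"]=p@c["R"].T+c["origin"]; c["P"][z==0]=np.nan
    return c
def proj(c,X):
    q=(np.atleast_2d(X)-c["origin"])@c["R"]; return (q[:,:2]/q[:,2:])@np.diag([c["K"][0,0],c["K"][1,1]])+c["K"][:2,2]
def ray(c,uv):
    d=c["R"]@np.array([(uv[0]-c["K"][0,2])/c["K"][0,0],(uv[1]-c["K"][1,2])/c["K"][1,1],1]);return d
def atz(c,uv,z):
    d=ray(c,uv);return c["origin"]+d*(z-c["origin"][2])/d[2]
def circ(xy):
    x,y=xy.T;s=np.linalg.lstsq(np.c_[2*x,2*y,np.ones(len(x))],x*x+y*y,rcond=None)[0]
    return s[0],s[1],np.sqrt(s[2]+s[0]**2+s[1]**2)
E
python3 - <<'E'
from h import *
for n in ["top","side"]:
    c=cam(n); P=c["P"]
    img=c["img"].astype(int)
    red=(img[...,0]>130)&(img[...,1]<90)&(img[...,2]<90)
    zz=P[...,2]
    for nm,(xr,yr) in {"disp":((.3,.55),(-.3,-.08)),"tower":((.3,.55),(.05,.25))}.items():
        m=(P[...,0]>xr[0])&(P[...,0]<xr[1])&(P[...,1]>yr[0])&(P[...,1]<yr[1])
        print(n,nm,"zhist",np.histogram(zz[m],bins=np.arange(-.01,.26,.01)))
        if nm=="disp":
            t=m&(zz>.2)
        else: t=m&(zz>.09)&(zz<.108)
        if t.sum()>3:
            q=P[t];print(t.sum(),q.mean(0),np.median(q,0),q.min(0),q.max(0))
    m=np.isfinite(zz)&(abs(P[...,0]-.35)<.1)&(abs(P[...,1])<.03);print("table",np.median(zz[m]))
    for k in ("lamp","tow"):
        pass
    img=c["img"][:,:,::-1]
    if n=="top":
        a=img[200:280,190:270];b=img[200:280,310:390]
    else: a=img[150:230,260:340];b=img[190:270,170:250]
    cv2.imwrite(f"pics/crop_{n}.png",cv2.resize(np.hstack([a,b]),None,fx=5,fy=5,interpolation=cv2.INTER_CUBIC))
E
```

```text
top disp zhist (array([2319, 2254,  321,    8,   15,   16,   10,   19,   15,   17,   16,
         15,   21,   14,   18,   57,    7,   15,   20,   13,   44,  396,
         26,    0,    0,    0]), array([-0.01,  0.  ,  0.01,  0.02,  0.03,  0.04,  0.05,  0.06,  0.07,
        0.08,  0.09,  0.1 ,  0.11,  0.12,  0.13,  0.14,  0.15,  0.16,
        0.17,  0.18,  0.19,  0.2 ,  0.21,  0.22,  0.23,  0.24,  0.25]))
422 [ 0.46738293 -0.17519758  0.20710414] [ 0.46729682 -0.17589561  0.20721573] [ 0.4385558  -0.20548014  0.20041354] [ 0.49598689 -0.14565852  0.21298826]
top tower zhist (array([2746, 1642,  132,   38,    6,    1,    2,    2,    8,  261,  218,
         83,    3,    5,    4,   13,    0,    0,    0,    0,    0,    0,
          0,    0,    0,    0]), array([-0.01,  0.  ,  0.01,  0.02,  0.03,  0.04,  0.05,  0.06,  0.07,
        0.08,  0.09,  0.1 ,  0.11,  0.12,  0.13,  0.14,  0.15,  0.16,
        0.17,  0.18,  0.19,  0.2 ,  0.21,  0.22,  0.23,  0.24,  0.25]))
300 [0.51097549 0.16734154 0.09845222] [0.50948714 0.16703786 0.09868899] [0.47396499 0.13058708 0.09000974] [0.54999289 0.204784
[... 489 characters left out ...]
208] [ 0.46841514 -0.17650498  0.20574619] [ 0.43471064 -0.20960057  0.20069428] [ 0.49775844 -0.1420309   0.21221229]
side tower zhist (array([1524,  685,  122,   70,   50,   48,   45,   31,   46,  140,  177,
         42,   12,   15,   13,    8,    0,    0,    0,    0,    0,    0,
          0,    0,    0,    0]), array([-0.01,  0.  ,  0.01,  0.02,  0.03,  0.04,  0.05,  0.06,  0.07,
        0.08,  0.09,  0.1 ,  0.11,  0.12,  0.13,  0.14,  0.15,  0.16,
        0.17,  0.18,  0.19,  0.2 ,  0.21,  0.22,  0.23,  0.24,  0.25]))
217 [0.51184071 0.16762631 0.09684569] [0.51323327 0.16815084 0.09665243] [0.47179758 0.12685158 0.09013888] [0.54995283 0.20776934 0.10780914]
table -0.0012134336000246826
```

View pics/crop_top.png

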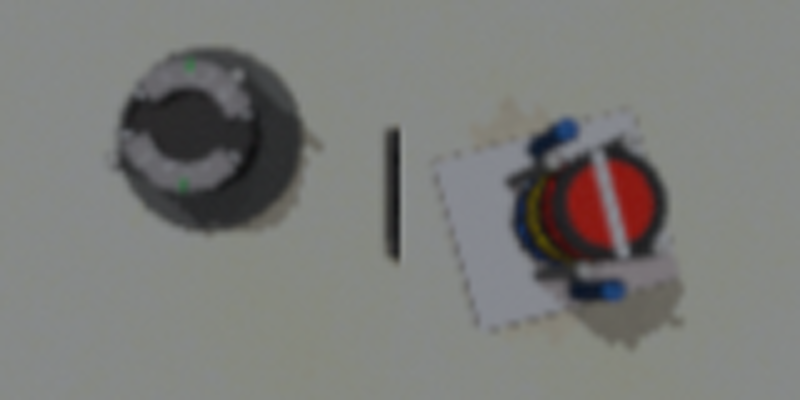

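View pics/crop_side.png

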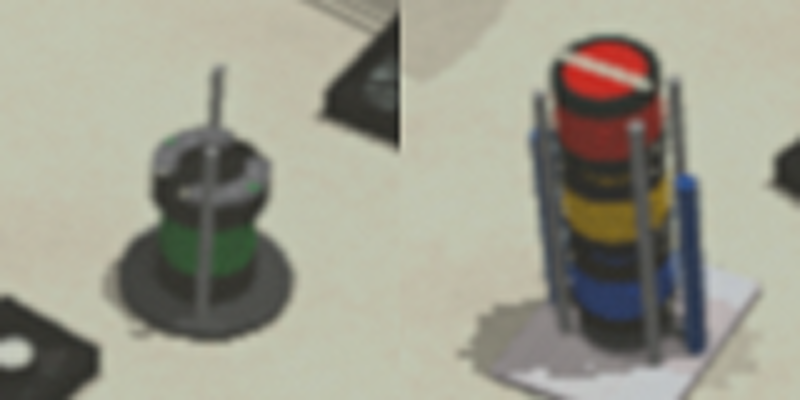

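Lamp 1 measures (0.467, -0.176), top 0.207 from both views, which agrees with the text's 0.208. The tower is at about (0.511, 0.167), rim about 0.098. The dispenser's x axis lies at about 15° and the tower's at about -3°. I'll move the wrist camera above the dispenser next.

```bash
cat >> h.py <<'E'
def shift(x,y,z,yaw):
    o=get_obs(); T=R.from_euler('xyz',o["tool_rot"],degrees=True); G=R.from_euler('xyz',[180,0,yaw],degrees=True)
    print("shift mm",np.round(1000*T.inv().apply(np.array([x,y,z])-o["tool_pos"]),1),"rot",np.round((T.inv()*G).as_rotvec(degrees=True),2),"t",o["time_s"])
E
python3 -c "
from h import *
shift(.435,-.183,.33,15)"
```

```text
shift mm [ 380.2 -370.4 -134.2] rot [ 0.    0.   -1.49] t 1.15
```

>>> {"name": "arm_command", "arguments": {"targets": [[[0.03,-0.03,-0.03,0,0,0,-1],[0.07,-0.07,-0.06,0,0,-0.5,-1],[0.11,-0.11,-0.09,0,0,-1,-1],[0.15,-0.15,-0.12,0,0,-1.5,-1],[0.19,-0.185,-0.134,0,0,-1.5,-1],[0.22,-0.215,-0.134,0,0,-1.5,-1],[0.25,-0.245,-0.134,0,0,-1.5,-1],[0.28,-0.275,-0.134,0,0,-1.5,-1],[0.31,-0.305,-0.134,0,0,-1.5,-1],[0.34,-0.335,-0.134,0,0,-1.5,-1]]]}}

```text
time_s: 2.15
tool_pos: [0.4005, -0.2322, 0.3303]
tool_rot: [179.9, -0.0, 15.0]
force: [0.9, -0.3, 0.8]
grip_width: 0.0874
```

>>> {"name": "arm_command", "arguments": {"targets": [[[0.02,-0.02,0,0,0,0,-1],[0.04,-0.035,0,0,0,0,-1],[0.04,-0.035,0,0,0,0,-1],[0.04,-0.035,0,0,0,0,-1]]]}}

```text
time_s: 2.55
tool_pos: [0.4292, -0.19, 0.3299]
tool_rot: [180.0, 0.0, 15.1]
force: [-0.9, -0.7, 0.1]
grip_width: 0.0873
```

```bash
python3 -c "
from h import *
c=cam('wrist','w1');o=get_obs();print(o['tool_pos'],o['tool_rot'],o['time_s'],c['origin'],c['attitude'])
for t in ['lamp1_center','dispenser_rod','dispenser_axis']: print(t,[(r['position'],round(r['conf'],2)) for r in search_frame(t,'wrist')])
P=c['P'];m=(P[...,2]>.203)&(P[...,2]<.213)&(abs(P[...,0]-.467)<.06)&(abs(P[...,1]+.176)<.06)
print(m.sum(),P[m].mean(0),P[m].min(0),P[m].max(0))
"
```

```text
[ 0.428758   -0.19086859  0.32980506] [1.79967163e+02 3.18154920e-02 1.49471294e+01] 2.6 [ 0.49681123 -0.17071181  0.51826621] [ 1.65188162e+02 -7.13162271e-02 -7.48785978e+01]
lamp1_center [([268.4, 164.0], 0.89)]
dispenser_rod [([274.9, 132.6], 0.7)]
dispenser_axis [([276.8, 136.2], 0.6)]
2729 [ 0.46671525 -0.17192214  0.2072661 ] [ 0.43621712 -0.20186103  0.20493994] [ 0.49593403 -0.14225457  0.20980453]
```

View pics/w1.png

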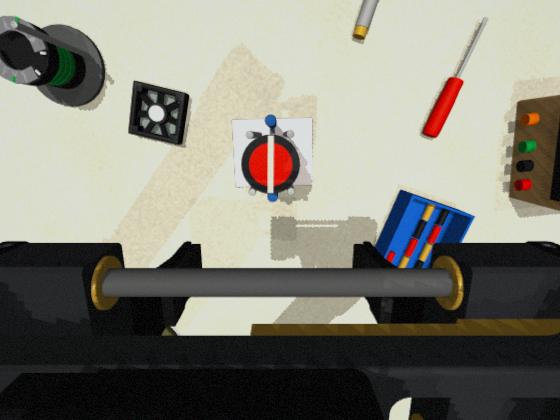

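Lamp 1 is at (270,164) in the wrist picture, with its stripe near vertical. The gripper is already aligned with the finger gaps, since the rods sit symmetrically around the red disc. Next I measure the stripe and rod axes.

```bash
cat >> h.py <<'E'
def stripe(c,ctr,z,r=.025,thr=150):
    # white pixels within r of ctr at height z -> axis angle in world
    img=c['img'].astype(int);v,u=np.where(img.min(-1)>thr)
    X=np.array([atz(c,(a,b),z)[:2] for a,b in zip(u,v) if True]) if len(u)<300000 else None
    m=np.hypot(*(X-ctr[:2]).T)<r;q=X[m];mu=q.mean(0);w,V=np.linalg.eigh(np.cov((q-mu).T));d=V[:,1]
    return m.sum(),mu,np.degrees(np.arctan2(d[1],d[0]))%180,np.sqrt(w)
E
python3 -c "
from h import *
c=cam('wrist','w1b')
print(stripe(c,[.467,-.172],.2073))
P=c['P'];d=np.hypot(P[...,0]-.467,P[...,1]+.172)
m=(P[...,2]>.185)&(P[...,2]<.2)&(d<.05)&(d>.031);print(m.sum());n,l=cv2.connectedComponents(m.astype('uint8'))
for i in range(1,n): print((l==i).sum(),P[l==i].mean(0))
img=c['img'];cv2.imwrite('pics/w1c.png',cv2.resize(img[100:220,200:340,::-1],None,fx=5,fy=5,interpolation=cv2.INTER_CUBIC))
# lens edge circle
r=(img[...,0].astype(int)>120)&(img[...,1]<70)&(d<.04);n,l,s,ce=cv2.connectedComponentsWithStats(r.astype('uint8'))
v,u=np.where(r);h=cv2.convexHull(np.c_[u,v].astype(np.float32))[:,0];print(circ(np.array([atz(c,p,.2073)[:2] for p in h])))
"
```

```text
(np.int64(254), array([ 0.46700355, -0.17209821]), np.float64(14.29503799913013), array([0.00147735, 0.01461698]))
196
50 [ 0.5007579  -0.18350424  0.1961715 ]
51 [ 0.48903931 -0.14392321  0.19578521]
47 [ 0.43226385 -0.16042719  0.19581614]
48 [ 0.44414652 -0.20028547  0.19570213]
(np.float64(0.4664063801825599), np.float64(-0.17232225913647217), np.float64(0.022012601836705645))
```

View pics/w1c.png

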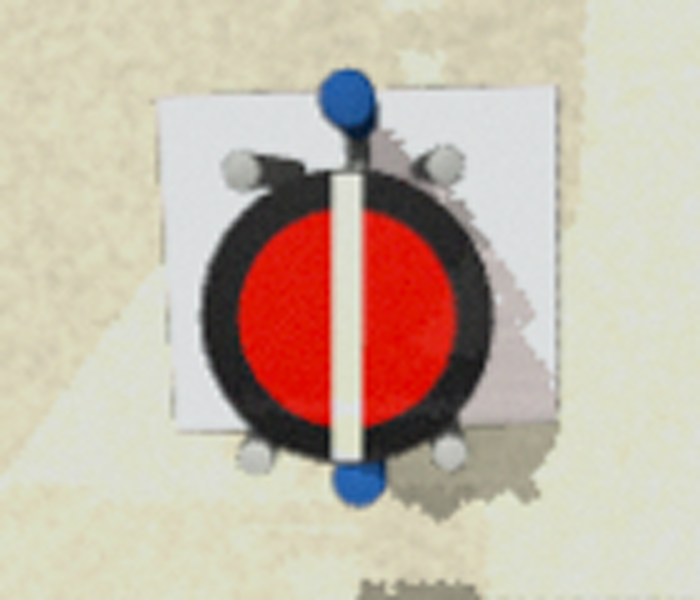

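The rod centre is (0.4666, -0.1720), the lamp centre agrees at (0.4667, -0.172), and the stripe is at 14.3°. I'll now go to the grasp pose.

```bash
python3 -c "
from h import *
shift(.4667,-.1721,.168,15)"
```

```text
shift mm [ 41.6  -8.6 161.7] rot [ 0.    0.01 -0.12] t 2.8
```

>>> {"name": "arm_command", "arguments": {"targets": [[[0.015,-0.003,0.01,0,0,0,-1],[0.03,-0.006,0.03,0,0,0,-1],[0.0416,-0.0086,0.05,0,0,0,-1],[0.0416,-0.0086,0.07,0,0,0,-1],[0.0416,-0.0086,0.085,0,0,0,-1],[0.0416,-0.0086,0.1,0,0,0,-1],[0.0416,-0.0086,0.1,0,0,0,-1],[0.0416,-0.0086,0.1,0,0,0,-1]]]}}

```text
time_s: 3.6
tool_pos: [0.4672, -0.1713, 0.2301]
tool_rot: [180.0, -0.0, 15.0]
force: [0.7, 0.0, -0.5]
grip_width: 0.087
```

```bash
python3 -c "
from h import *
shift(.4667,-.1721,.168,15);print(get_obs()['tool_pos'])
c=cam('wrist','w2')"
```

```text
shift mm [-0.7  0.7 62.1] rot [ 0.02 -0.01 -0.03] t 3.6
[ 0.46720085 -0.1712567   0.23012859]
```

View pics/w2.png

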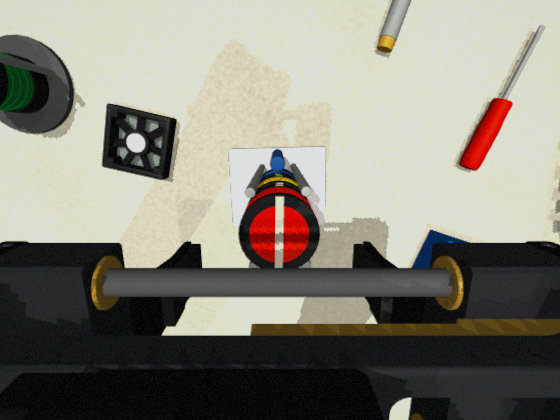

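The lamp is at (279,225), centred between the fingers at columns 202 and 355. I'll descend and close with a moderate grip.

>>> {"name": "arm_command", "arguments": {"targets": [[[0,0,0.015,0,0,0,-1],[0,0,0.03,0,0,0,-1],[0,0,0.045,0,0,0,-1],[0,0,0.056,0,0,0,-1],[0,0,0.062,0,0,0,-1],[0,0,0.062,0,0,0,-1],[0,0,0.062,0,0,0,-1]]]}}

```text
time_s: 4.35
tool_pos: [0.4675, -0.1709, 0.168]
tool_rot: [180.0, -0.0, 15.0]
force: [-0.8, 0.1, 0.6]
grip_width: 0.0876
```

>>> {"name": "arm_command", "arguments": {"targets": [[[0,0,0,0,0,0,0.5],[0,0,0,0,0,0,0.5],[0,0,0,0,0,0,0.5],[0,0,0,0,0,0,0.5],[0,0,0,0,0,0,0.5],[0,0,0,0,0,0,0.5],[0,0,0,0,0,0,0.5]]], "newtons": 15}}

```text
time_s: 5.05
tool_pos: [0.4673, -0.171, 0.1679]
tool_rot: [180.0, -0.0, 15.0]
force: [0.5, -1.4, -0.8]
grip_width: 0.0599
```

The grip width is 59.9 mm, so it holds the module. Lifting straight up.

>>> {"name": "arm_command", "arguments": {"targets": [[[0,0,-0.005,0,0,0,0.5],[0,0,-0.012,0,0,0,0.5],[0,0,-0.022,0,0,0,0.5],[0,0,-0.032,0,0,0,0.5],[0,0,-0.042,0,0,0,0.5],[0,0,-0.052,0,0,0,0.5],[0,0,-0.062,0,0,0,0.5],[0,0,-0.074,0,0,0,0.5],[0,0,-0.09,0,0,0,0.5],[0,0,-0.11,0,0,0,0.5]]]}}

```text
time_s: 6.05
tool_pos: [0.4668, -0.1707, 0.2784]
tool_rot: [-180.0, 0.1, 15.0]
force: [0.4, -1.0, -0.6]
grip_width: 0.0592
```

```bash
python3 -c "
from h import *
cam('side','s3');c=cam('wrist','w3');o=get_obs();print(o['tool_pos'],o['tool_rot'],o['force'],o['grip_width'],o['time_s'])
i=cv2.imread('pics/s3.png')[120:300,140:340];cv2.imwrite('pics/s3.png',cv2.resize(i,None,fx=3,fy=3))"
```

```text
[ 0.4688416  -0.17127902  0.28089319] [179.80411106  -0.2233952   15.01385666] [ 0.79859601 -0.17829849 -1.09298524] 0.05931636992310754 6.15
```

View pics/s3.png

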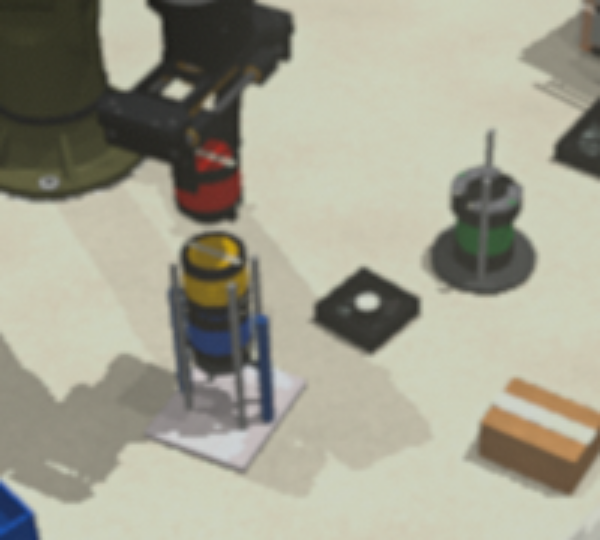

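View pics/w3.png

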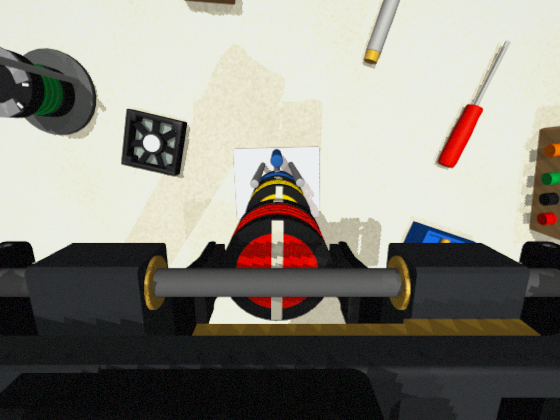

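Red is lifted out and yellow is up in its place. In the wrist view the held lamp is at (278,270) with its stripe still straight. Next I measure its offset in the hand, then move to view the tower.

```bash
python3 -c "
from h import *
c=cam('wrist');o=get_obs();T=R.from_euler('xyz',o['tool_rot'],degrees=True)
P=T.inv().apply((c['P'].reshape(-1,3)-o['tool_pos'])).reshape(c['P'].shape)
img=c['img'].astype(int);red=(img[...,0]>120)&(img[...,1]<70)&(img[...,2]<70)
m=red&(abs(P[...,0])<.03)&(abs(P[...,1])<.03);print(np.median(P[m],0),np.percentile(P[m][:,2],[5,50,95]))
v,u=np.where(m&(P[...,2]<-.035));h=cv2.convexHull(np.c_[u,v].astype(np.float32))[:,0]
zt=o['tool_pos'][2]+.0395
q=np.array([atz(c,p,zt) for p in h]);q=T.inv().apply(q-o['tool_pos'])[:,:2];print(np.round(q*1000,1).tolist());print(circ(q))
ctr=o['tool_pos']
print(stripe(c,ctr,zt,.022),o['tool_rot'])
shift(.489,.07,.285,77.5)
"
```

```text
[ 1.11252972e-02  5.92312951e-05 -4.05320716e-02] [-0.04167014 -0.04053207 -0.01056192]
[[2.2, 21.3], [-16.4, 15.3], [-17.6, 14.2], [-20.1, 10.9], [-21.9, 7.0], [-22.6, 4.8], [-22.5, -5.8], [-21.3, -9.2], [-19.4, -12.5], [-17.6, -14.7], [-16.9, -15.2], [1.7, -21.8], [4.6, -21.7], [6.9, -21.1], [8.0, -20.5], [10.9, -18.9], [14.2, -16.1], [15.4, -15.0], [17.6, -12.4], [19.2, -9.2], [19.8, -7.6], [20.3, -5.5], [20.3, 4.4], [19.2, 8.1], [18.7, 9.2], [17.0, 11.8], [13.7, 15.6], [13.1, 16.2], [7.4, 20.0], [5.7, 20.6], [3.4, 21.3]]
(np.float64(-0.0010774436853441907), np.float64(-0.0003864656122606653), np.float64(0.021995886415932878))
(np.int64(232), array([ 0.47692236, -0.16823738]), np.float64(14.145390711572276), array([0.00160419, 0.01342007])) [ 1.79894891e+02 -1.16306418e-01  1.50154726e+01]
shift mm [  82.7 -227.4   -6.1] rot [ 1.600e-01 -5.000e-02 -6.248e+01] t 6.2
```

>>> {"name": "arm_command", "arguments": {"targets": [[[0.005,-0.015,-0.006,0,0,-4,0.5],[0.015,-0.04,-0.006,0,0,-11,0.5],[0.024,-0.065,-0.006,0,0,-18,0.5],[0.034,-0.093,-0.006,0,0,-25,0.5],[0.044,-0.12,-0.006,0,0,-33,0.5],[0.054,-0.147,-0.006,0,0,-41,0.5],[0.064,-0.175,-0.006,0,0,-48,0.5],[0.073,-0.2,-0.006,0,0,-55,0.5],[0.08,-0.22,-0.006,0,0,-60,0.5],[0.083,-0.227,-0.006,0,0,-62.5,0.5]]]}}

```text
time_s: 7.2
tool_pos: [0.4878, 0.0726, 0.2829]
tool_rot: [-179.9, -0.0, 77.9]
force: [0.1, 0.4, -0.9]
grip_width: 0.0596
```

>>> {"name": "arm_command", "arguments": {"targets": [[[0,0,0,0,0,0,0.5],[0,0,0,0,0,0,0.5],[0,0,0,0,0,0,0.5]]]}}

```text
time_s: 7.5
tool_pos: [0.4886, 0.0681, 0.2834]
tool_rot: [-180.0, 0.0, 77.3]
force: [0.4, 0.1, -1.9]
grip_width: 0.0596
```

```bash
python3 -c "
from h import *
c=cam('wrist','w4');o=get_obs();print(o['tool_pos'],o['tool_rot'],o['time_s'],o['qpos'])
for t in ['tower_seat','tower_notch','guard_rod']: print(t,[(r['position'],round(r['conf'],2)) for r in search_frame(t,'wrist')])
P=c['P'];d=np.hypot(P[...,0]-.511,P[...,1]-.167);m=(P[...,2]>.09)&(P[...,2]<.108)&(d<.05)
print(m.sum(),np.median(P[m],0));v,u=np.where(m);print(u.min(),u.max(),v.min(),v.max())
np.save('u.npy',[u.mean(),v.mean()])
a,b=int(u.mean()),int(v.mean());img=c['img'][max(0,b-70):b+70,max(0,a-80):a+80,::-1];print(a-80,b-70);cv2.imwrite('pics/w4c.png',cv2.resize(img,None,fx=4,fy=4,interpolation=cv2.INTER_CUBIC))
"
```

```text
[0.48863348 0.0683066  0.28353889] [-1.79976916e+02  2.97204448e-02  7.73269007e+01] 7.55 [ 36.01903475  -1.24766561 -45.75690739  95.16594294  -0.87752397
  85.73780035 -22.33845982]
tower_seat [([271.5, 105.3], 0.81)]
tower_notch [([276.7, 104.8], 0.92)]
guard_rod [([277.6, 107.7], 0.76)]
1935 [0.51146102 0.17327203 0.09954012]
242 307 69 136
194 31
```

View pics/w4.png

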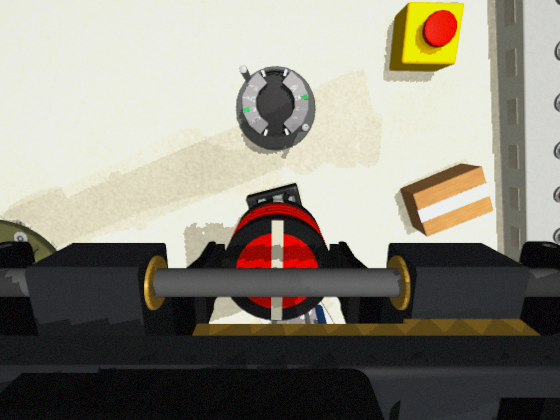

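View pics/w4c.png

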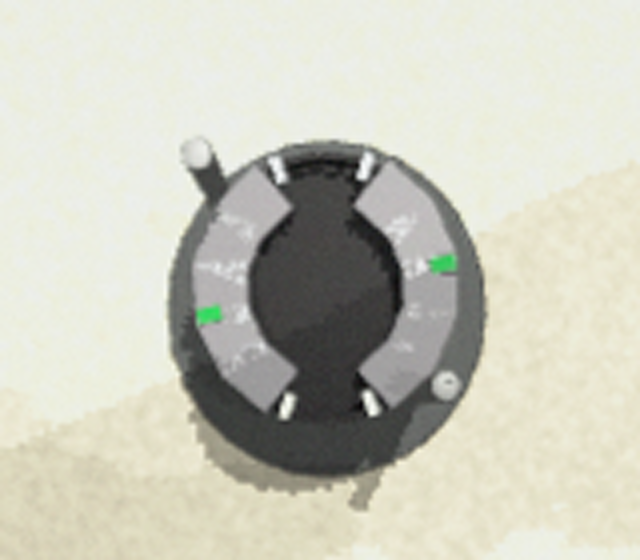

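The tower socket is at (275,104) in the wrist picture, with notches near (275,72) and (276,133) flanked by white marks, and green marks at (305,97) and (246,110). Next I fit these.

```bash
cat >> h.py <<'E'
def tower(c,z=.0998,c0=(.5113,.169)):
    img=c['img'].astype(float);g=(img[...,1]-np.maximum(img[...,0],img[...,2]));P=c['P']
    d=np.hypot(P[...,0]-c0[0],P[...,1]-c0[1])
    m=(g>60)&(d<.05)&(P[...,2]>.085);n,l,s,ce=cv2.connectedComponentsWithStats(m.astype('uint8'))
    G=np.array([atz(c,ce[i],z)[:2] for i in range(1,n) if s[i,4]>4]);print("green",G.round(4).tolist())
    if len(G)==2:
        v=G[0]-G[1];print("centre",G.mean(0),"sep",np.hypot(*v),"ang",(np.degrees(np.arctan2(v[1],v[0]))+90)%180-90)
    return G
E
python3 -c "
from h import *
c=cam('wrist');tower(c)
uv=[(264,73.25),(285.75,72.5),(266,132.25),(287.25,132)]
W=np.array([atz(c,p,.0998)[:2] for p in uv]);print(W,W.mean(0))
n1=W[:2].mean(0);n2=W[2:].mean(0);v=n1-n2;print('notch line',np.degrees(np.arctan2(v[1],v[0])),np.hypot(*v))
P=c['P'];C=np.array([.5115,.171]);d=np.hypot(P[...,0]-C[0],P[...,1]-C[1])
m=(P[...,2]>.096)&(P[...,2]<.104)&(d<.045)&(d>.02);v,u=np.where(m);h=cv2.convexHull(np.c_[u,v].astype(np.float32))[:,0];q=np.array([atz(c,p,.0998)[:2] for p in h]);print(circ(q),np.median(P[m],0))
m=(P[...,2]>.135)&(P[...,2]<.155)&(d<.06)&(d>.03);n,l=cv2.connectedComponents(m.astype('uint8'))
for i in range(1,n): print('rod',(l==i).sum(),P[l==i].mean(0))
for n in ['top','side']: print(n); tower(cam(n))
"
```

```text
green [[0.5445, 0.1709], [0.4752, 0.1721]]
centre [0.50983074 0.1714965 ] sep 0.06928478831503215 ang -1.0560433767520152
[[0.50471976 0.20608009]
 [0.52891379 0.20150535]
 [0.49237191 0.14279717]
 [0.51703933 0.1376073 ]] [0.5107612  0.17199748]
notch line 79.2168515472843 0.0647335280087547
(np.float64(0.5095892463483556), np.float64(0.17108499628857615), np.float64(0.03852977991704408)) [0.50534896 0.17279997 0.09961484]
rod 61 [0.48512365 0.20451414 0.14350854]
rod 49 [0.5337258  0.13721251 0.14385702]
top
green []
side
green []
```

Tower x is -1.0° (green marks -1.1°, notch line -0.8°, rods -1.2°), and the centre is about (0.5098, 0.1714). I'll go nearer for one more look.

```bash
python3 -c "
from h import *
shift(.4990,.1074,.23,79.9)"
```

```text
shift mm [39.1  1.9 53.8] rot [ 0.01  0.01 -2.42] t 7.85
```

>>> {"name": "arm_command", "arguments": {"targets": [[[0.01,0,0.01,0,0,-1,0.5],[0.02,0.001,0.025,0,0,-2,0.5],[0.03,0.002,0.04,0,0,-2.4,0.5],[0.039,0.002,0.054,0,0,-2.4,0.5],[0.039,0.002,0.054,0,0,-2.4,0.5],[0.039,0.002,0.054,0,0,-2.4,0.5],[0.039,0.002,0.054,0,0,-2.4,0.5]]]}}

```text
time_s: 8.55
tool_pos: [0.4994, 0.1072, 0.2302]
tool_rot: [180.0, 0.0, 79.9]
force: [-0.4, -0.3, -1.3]
grip_width: 0.0595
```

```bash
python3 -c "
from h import *
c=cam('wrist','w5');tower(c);o=get_obs();print(o['tool_pos'],o['tool_rot'],o['time_s'])
P=c['P'];C=np.array([.51,.1715]);d=np.hypot(P[...,0]-C[0],P[...,1]-C[1])
m=(P[...,2]>.096)&(P[...,2]<.104)&(d<.045)&(d>.02);v,u=np.where(m);h=cv2.convexHull(np.c_[u,v].astype(np.float32))[:,0];q=np.array([atz(c,p,.0998)[:2] for p in h]);print(circ(q),np.median(P[m],0))
m=(P[...,2]>.135)&(P[...,2]<.155)&(d<.06)&(d>.03);n,l=cv2.connectedComponents(m.astype('uint8'))
for i in range(1,n): print('rod',(l==i).sum(),P[l==i].mean(0))
T=R.from_euler('xyz',o['tool_rot'],degrees=True)
Q=T.inv().apply((P.reshape(-1,3)-o['tool_pos'])).reshape(P.shape)
img=c['img'].astype(int);red=(img[...,0]>120)&(img[...,1]<70)&(img[...,2]<70)
v,u=np.where(red&(abs(Q[...,0])<.03)&(abs(Q[...,1])<.03)&(Q[...,2]<-.036));h=cv2.convexHull(np.c_[u,v].astype(np.float32))[:,0]
zt=o['tool_pos'][2]+.0405;q=np.array([atz(c,p,zt) for p in h]);print('hand',circ(T.inv().apply(q-o['tool_pos'])[:,:2]),stripe(c,o['tool_pos'],zt,.022)[2])
"
```

```text
green [[0.5444, 0.1708], [0.4753, 0.172]]
centre [0.50981405 0.17141211] sep 0.06911279661180238 ang -0.9852923467954184
[0.49949514 0.10713921 0.23039482] [1.79936369e+02 3.90917393e-03 7.98665038e+01] 8.6
(np.float64(0.509831398319617), np.float64(0.17110834099016936), np.float64(0.03860794815970843)) [0.50488982 0.1727011  0.0996314 ]
rod 79 [0.48540707 0.20487717 0.14355725]
rod 67 [0.53391738 0.1380162  0.14360403]
hand (np.float64(0.00013475928111675642), np.float64(0.00021123851558269967), np.float64(0.021640729850684572)) 79.71587714742849
```

View pics/w5.png

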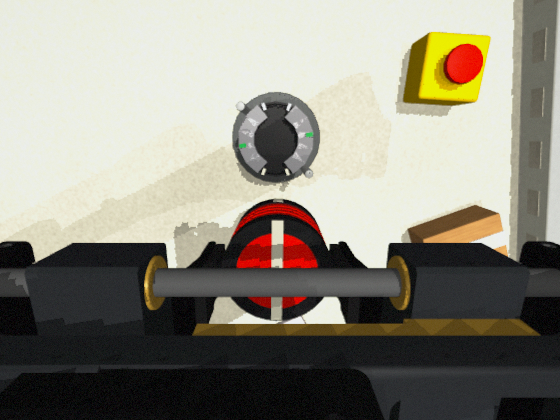

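Both views agree: centre (0.5098, 0.1713), x axis -1.0°. I'll move above it, keeping the underside clear of the rods, then descend with the force watched.

```bash
python3 -c "
from h import *
shift(.5099,.1719,.23,79.6)"
```

```text
shift mm [65.6 -1.2  0.4] rot [0.06 0.   0.27] t 8.6
```

>>> {"name": "arm_command", "arguments": {"targets": [[[0.015,0,0,0,0,0,0.5],[0.035,-0.001,0,0,0,0.2,0.5],[0.055,-0.001,0,0,0,0.2,0.5],[0.0656,-0.0012,0,0,0,0.2,0.5],[0.0656,-0.0012,0.02,0,0,0.2,0.5],[0.0656,-0.0012,0.05,0,0,0.2,0.5],[0.0656,-0.0012,0.075,0,0,0.2,0.5],[0.0656,-0.0012,0.085,0,0,0.2,0.5],[0.0656,-0.0012,0.085,0,0,0.2,0.5],[0.0656,-0.0012,0.085,0,0,0.2,0.5]]]}}

```text
time_s: 9.6
tool_pos: [0.5102, 0.1724, 0.146]
tool_rot: [179.9, -0.0, 79.7]
force: [0.2, -0.4, -0.6]
grip_width: 0.0597
```

```bash
python3 -c "
from h import *
shift(.5099,.1719,.124,79.6);o=get_obs();print(o['tool_pos'],o['force'])
c=cam('wrist','w6');c=cam('side','s6');i=c['img'][130:250,240:360,::-1];cv2.imwrite('pics/s6.png',cv2.resize(i,None,fx=5,fy=5,interpolation=2))"
```

```text
shift mm [-0.5 -0.2 22. ] rot [ 0.09 -0.03  0.09] t 9.6
[0.51016725 0.1723902  0.14597389] [ 0.17301881 -0.44109403 -0.58655085]
```

View pics/s6.png

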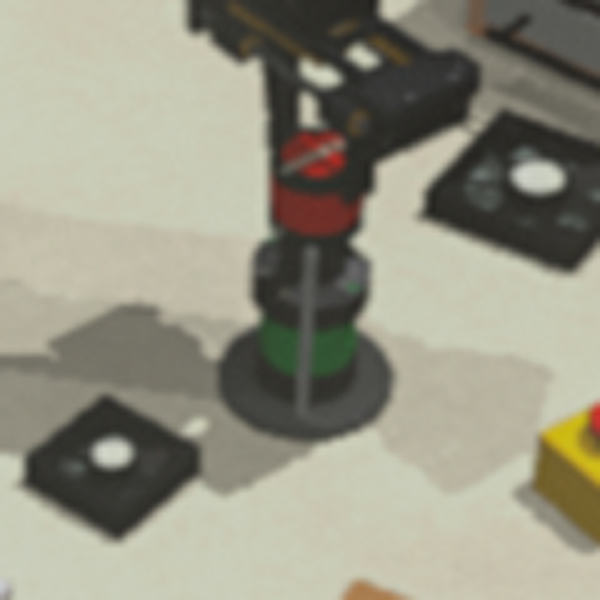

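The side view shows the lamp foot directly above the socket, at about (310,235) in the crop. I'll lower it gently.

>>> {"name": "arm_command", "arguments": {"targets": [[[-0.0005,0,0.008,0,0,0,0.5],[-0.0005,0,0.016,0,0,0,0.5],[-0.0005,0,0.021,0,0,0,0.5],[-0.0005,0,0.025,0,0,0,0.5],[-0.0005,0,0.028,0,0,0,0.5],[-0.0005,0,0.028,0,0,0,0.5]]]}}

```text
time_s: 10.3
tool_pos: [0.5089, 0.1718, 0.1163]
tool_rot: [-180.0, 0.0, 79.7]
force: [0.5, 0.1, -2.1]
grip_width: 0.0593
```

>>> {"name": "arm_command", "arguments": {"targets": [[[0,0,0.003,0,0,0,0.5],[0,0,0.005,0,0,0,0.5],[0,0,0.0065,0,0,0,0.5],[0,0,0.0065,0,0,0,0.5],[0,0,0.0065,0,0,0,0.5]]]}}

```text
time_s: 10.8
tool_pos: [0.5094, 0.172, 0.1111]
tool_rot: [180.0, 0.0, 79.7]
force: [-2.5, -1.3, 5.1]
grip_width: 0.0594
```

There is a 5 N contact at about the seated height. I'll release and look.

>>> {"name": "arm_command", "arguments": {"targets": [[[0,0,0,0,0,0,-1],[0,0,0,0,0,0,-1],[0,0,0,0,0,0,-1],[0,0,0,0,0,0,-1],[0,0,0,0,0,0,-1]]]}}

```text
time_s: 11.3
tool_pos: [0.5092, 0.1718, 0.1102]
tool_rot: [-180.0, 0.0, 79.7]
force: [-0.8, 0.4, -0.2]
grip_width: 0.085
```

>>> {"name": "arm_command", "arguments": {"targets": [[[0,0,-0.015,0,0,0,-1],[0,0,-0.035,0,0,0,-1],[0,0,-0.06,0,0,0,-1],[-0.01,0,-0.085,0,0,0,-1],[-0.04,0,-0.1,0,0,0,-1],[-0.06,0,-0.11,0,0,0,-1],[-0.06,0,-0.11,0,0,0,-1],[-0.06,0,-0.11,0,0,0,-1]]]}}

```text
time_s: 12.1
tool_pos: [0.4988, 0.1131, 0.2211]
tool_rot: [179.9, -0.0, 79.7]
force: [-1.0, 0.9, 0.1]
grip_width: 0.0869
```

```bash
cat >> h.py <<'E'
def lamp(c,z=.15,C=(.5098,.1713)):
    P=c['P'];d=np.hypot(P[...,0]-C[0],P[...,1]-C[1]);img=c['img'].astype(int)
    m=(P[...,2]>z-.012)&(P[...,2]<z+.015)&(d<.03)&(img[...,0]>110)
    q=P[m];A=np.c_[q[:,:2]-C,np.ones(len(q))];s=np.linalg.lstsq(A,q[:,2],rcond=None)[0];print('top z',s[2],'tilt deg',np.degrees(s[:2]),m.sum())
    v,u=np.where(m&(img[...,1]<70));h=cv2.convexHull(np.c_[u,v].astype(np.float32))[:,0]
    print('circ',circ(np.array([atz(c,p,s[2])[:2] for p in h])),'stripe',stripe(c,C,s[2],.024)[2])
E
python3 -c "
from h import *
o=get_obs();print(o['tool_pos'],o['force'],o['grip_width'],o['time_s'])
c=cam('wrist','w7');lamp(c)
i=c['img'][60:200,200:360,::-1];cv2.imwrite('pics/w7c.png',cv2.resize(i,None,fx=4,fy=4,interpolation=2))"
```

```text
[0.49879443 0.11307689 0.22111045] [-1.02534837  0.90725404  0.09607154] 0.08687478169450565 12.1
top z 0.1500319732674324 tilt deg [-0.04043552 -0.14994457] 2384
circ (np.float64(0.5097857530870986), np.float64(0.17092168729787982), np.float64(0.02208699204553985)) stripe 78.95560457440915
```

View pics/w7c.png

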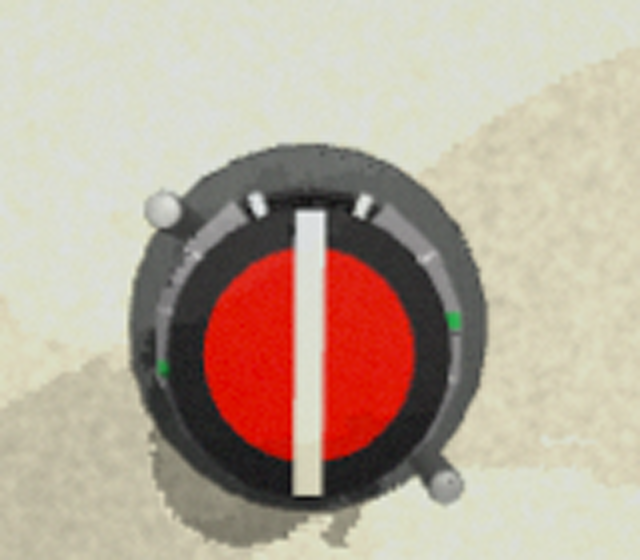

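The lamp is seated: top at 0.150, tilt under 0.2°, stripe at 79.0°, which is in line with the notches. I'll now rotate the open gripper about 90° above it for the fresh grip along the notch line.

```bash
python3 -c "
from h import *
shift(.5098,.1711,.222,169)"
```

```text
shift mm [58.4  1.  -1.4] rot [ 4.000e-02 -0.000e+00 -8.925e+01] t 12.15
```

>>> {"name": "arm_command", "arguments": {"targets": [[[0.008,0,-0.001,0,0,-6,-1],[0.018,0,-0.001,0,0,-14,-1],[0.028,0.001,-0.001,0,0,-22,-1],[0.038,0.001,-0.001,0,0,-30,-1],[0.048,0.001,-0.001,0,0,-38,-1],[0.055,0.001,-0.001,0,0,-46,-1],[0.0584,0.001,-0.001,0,0,-54,-1],[0.0584,0.001,-0.001,0,0,-62,-1],[0.0584,0.001,-0.001,0,0,-70,-1],[0.0584,0.001,-0.001,0,0,-78,-1]]]}}

```text
time_s: 13.15
tool_pos: [0.5092, 0.1719, 0.2208]
tool_rot: [180.0, -0.1, 158.2]
force: [0.9, -0.6, 0.5]
grip_width: 0.0872
```

>>> {"name": "arm_command", "arguments": {"targets": [[[0,0,0,0,0,-7,-1],[0,0,0,0,0,-11.2,-1],[0,0,0,0,0,-11.2,-1],[0,0,0,0,0,-11.2,-1],[0,0,0,0,0,-11.2,-1]]]}}

```text
time_s: 13.65
tool_pos: [0.5097, 0.1706, 0.2211]
tool_rot: [180.0, -0.0, 168.9]
force: [-0.5, -0.9, -0.3]
grip_width: 0.087
```

```bash
python3 -c "
from h import *
shift(.5098,.1711,.110,169);o=get_obs();print(o['qpos'],o['tool_rot'],o['tool_pos'])
c=cam('wrist','w8')"
```

```text
shift mm [-1.000e-01  5.000e-01  1.111e+02] rot [ 0.01 -0.03 -0.11] t 13.65
[ 33.83314854  10.27917358 -60.92316765  95.37943272   9.09368957
  79.72861713  50.5569422 ] [ 1.79990146e+02 -2.87951100e-02  1.68888986e+02] [0.5096914  0.17063804 0.22111729]
```

View pics/w8.png

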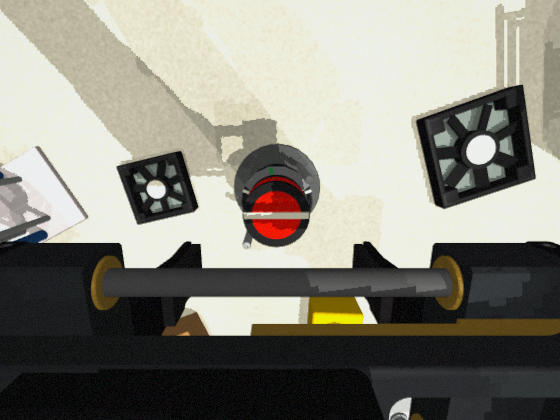

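The lamp is at (277,215) with its stripe horizontal, along the jaw axis. The guard rod at (247,243) is clear of both fingers, so I descend and grip.

>>> {"name": "arm_command", "arguments": {"targets": [[[0,0.0004,0.02,0,0,0,-1],[0,0.0004,0.045,0,0,0,-1],[0,0.0004,0.065,0,0,0,-1],[0,0.0004,0.08,0,0,0,-1],[0,0.0004,0.095,0,0,0,-1],[0,0.0004,0.106,0,0,0,-1],[0,0.0004,0.111,0,0,0,-1],[0,0.0004,0.111,0,0,0,-1],[0,0.0004,0.111,0,0,0,-1]]]}}

```text
time_s: 14.6
tool_pos: [0.5104, 0.1707, 0.1108]
tool_rot: [180.0, 0.0, 168.9]
force: [0.3, -0.0, 0.3]
grip_width: 0.0873
```

>>> {"name": "arm_command", "arguments": {"targets": [[[0,0,0,0,0,0,0.5],[0,0,0,0,0,0,0.5],[0,0,0,0,0,0,0.5],[0,0,0,0,0,0,0.5],[0,0,0,0,0,0,0.5],[0,0,0,0,0,0,0.5],[0,0,0,0,0,0,0.5]]], "newtons": 15}}

```text
time_s: 15.3
tool_pos: [0.5101, 0.1703, 0.1104]
tool_rot: [-180.0, 0.0, 168.9]
force: [-0.0, -0.3, 1.2]
grip_width: 0.0596
```

```bash
python3 -c "
from h import *
o=get_obs();print(o)"
```

```text
{'time_s': 15.3, 'qpos': array([ 30.42490744,  16.35439052, -58.86658345, 103.80194606,
        15.05882041,  68.26957447,  45.83129739]), 'joint_velocities': array([-0.14564665,  0.01246433, -0.02329539, -0.11043784,  0.04776916,
        0.00567032, -0.0294354 ]), 'effort': array([-2.23528203e-01, -2.93396866e+01, -7.35239804e+00, -2.80726844e+01,
       -1.16765730e-01, -1.50458459e-01,  4.64308541e-03]), 'tool_pos': array([0.51007975, 0.17034456, 0.11043134]), 'tool_rot': array([-1.79983988e+02,  1.08359594e-02,  1.68904776e+02]), 'force': array([-0.00759301, -0.28954473,  1.19995729]), 'wrist_torque': array([-0.07554771, -0.05454813, -0.01276528]), 'grip_width': 0.059553185494084226}
```

Now the turn: clockwise is +z about the tool, in steps.

>>> {"name": "arm_command", "arguments": {"targets": [[[0,0,0,0,0,3,0.5],[0,0,0,0,0,7,0.5],[0,0,0,0,0,11,0.5],[0,0,0,0,0,15,0.5],[0,0,0,0,0,19,0.5],[0,0,0,0,0,23,0.5],[0,0,0,0,0,27,0.5],[0,0,0,0,0,31,0.5],[0,0,0,0,0,35,0.5],[0,0,0,0,0,38,0.5]]]}}

```text
time_s: 16.3
tool_pos: [0.5102, 0.1704, 0.1104]
tool_rot: [180.0, 0.0, 130.8]
force: [-0.0, -0.1, 1.0]
grip_width: 0.0594
```

>>> {"name": "arm_command", "arguments": {"targets": [[[0,0,0,0,0,3,0.5],[0,0,0,0,0,7,0.5],[0,0,0,0,0,11,0.5],[0,0,0,0,0,15,0.5],[0,0,0,0,0,19,0.5],[0,0,0,0,0,23,0.5],[0,0,0,0,0,27,0.5],[0,0,0,0,0,31,0.5],[0,0,0,0,0,34,0.5],[0,0,0,0,0,34,0.5]]]}}

```text
time_s: 17.3
tool_pos: [0.5101, 0.1706, 0.1104]
tool_rot: [180.0, 0.0, 96.9]
force: [-0.1, -0.2, 1.9]
grip_width: 0.0596
```

```bash
python3 -c "
from h import *
o=get_obs();print(o)
c=cam('wrist','w9');lamp(c)"
```

```text
{'time_s': 17.3, 'qpos': array([ 21.34384041,  13.13660391, -47.57909751, 104.03214166,
        10.48395529,  67.35265656, -22.64607617]), 'joint_velocities': array([ 0.29119824,  0.10806533, -0.38705991,  0.04451661,  0.20357258,
        0.09045123,  2.53710209]), 'effort': array([ -0.17202512, -31.5493691 ,  -4.98769015, -28.36280107,
        -0.1020147 ,  -0.09522914,  -0.32795562]), 'tool_pos': array([0.51010344, 0.17056132, 0.11042068]), 'tool_rot': array([1.79984767e+02, 4.33936889e-03, 9.69052564e+01]), 'force': array([-0.06504237, -0.15350853,  1.9145599 ]), 'wrist_torque': array([-0.02197296, -0.03234841, -0.00089402]), 'grip_width': 0.05962701205356621}
top z 0.15001222184981716 tilt deg [ 0.08274072 -0.00362272] 2945
circ (np.float64(0.5104565370671855), np.float64(0.17221092754284956), np.float64(0.021940783546361853)) stripe nanh.py:28: RuntimeWarning: Mean of empty slice.
  m=np.hypot(*(X-ctr[:2]).T)<r;q=X[m];mu=q.mean(0);w,V=np.linalg.eigh(np.cov((q-mu).T));d=V[:,1]
  ret = um.true_divide(
  avg = a.mean(axis, **keepdims_kw)
h.py:28: RuntimeWarning: Degrees of freedom <= 0 for slice
  m=np.hypot(*(X-ctr[:2]).T)<r;q=X[m];mu=q.mean(0);w,V=np.linalg.eigh(np.cov((q-mu).T));d=V[:,1]
  c *= np.true_divide(1, fact)
  c *= np.true_divide(1, fact)
```

View pics/w9.png

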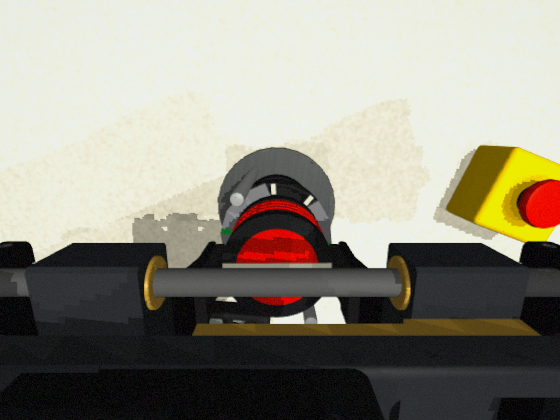

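It has turned 72° with the lamp following and no torque yet. I'll continue slowly to the stop.

>>> {"name": "arm_command", "arguments": {"targets": [[[0,0,0,0,0,1.5,0.5],[0,0,0,0,0,3,0.5],[0,0,0,0,0,4.5,0.5],[0,0,0,0,0,6,0.5],[0,0,0,0,0,7,0.5],[0,0,0,0,0,8,0.5],[0,0,0,0,0,8,0.5]]]}}

```text
time_s: 18.05
tool_pos: [0.51, 0.1702, 0.1104]
tool_rot: [-180.0, 0.0, 88.9]
force: [-0.4, -1.8, 4.2]
grip_width: 0.0594
```

```bash
python3 -c "
from h import *
o=get_obs();print(o['tool_rot'],o['wrist_torque'],o['force'],o['effort'][6])"
```

```text
[-1.79996920e+02  3.25946029e-02  8.88709686e+01] [-0.25324534  0.08396147 -0.02657207] [-0.42714401 -1.76009861  4.16926841] -0.11308726854622364
```

>>> {"name": "arm_command", "arguments": {"targets": [[[0,0,0,0,0,1,0.5],[0,0,0,0,0,2,0.5],[0,0,0,0,0,3,0.5],[0,0,0,0,0,3,0.5]]]}}

```text
time_s: 18.45
tool_pos: [0.51, 0.1707, 0.1103]
tool_rot: [180.0, 0.0, 85.9]
force: [-0.9, -1.4, 4.6]
grip_width: 0.0596
```

```bash
python3 -c "
from h import *
o=get_obs();print(o['tool_rot'],o['wrist_torque'],o['force'],o['effort'][6])"
```

```text
[1.79989639e+02 5.27911325e-03 8.59135270e+01] [-0.29511742  0.17459609  0.4582864 ] [-0.85257353 -1.40218513  4.60810405] -0.6108204647898674
```

The torque rose to 0.46 Nm, so the stop is reached. I'll release, retreat and look.

>>> {"name": "arm_command", "arguments": {"targets": [[[0,0,0,0,0,0,-1],[0,0,0,0,0,0,-1],[0,0,0,0,0,0,-1],[0,0,0,0,0,0,-1],[0,0,0,0,0,0,-1]]]}}

```text
time_s: 18.95
tool_pos: [0.5099, 0.1704, 0.1101]
tool_rot: [-180.0, -0.0, 85.9]
force: [0.1, -0.3, -0.1]
grip_width: 0.0851
```

>>> {"name": "arm_command", "arguments": {"targets": [[[0,0,-0.015,0,0,0,-1],[0,0,-0.035,0,0,0,-1],[0,0,-0.06,0,0,0,-1],[-0.01,0,-0.085,0,0,0,-1],[-0.03,0,-0.11,0,0,0,-1],[-0.05,0,-0.13,0,0,0,-1],[-0.06,0,-0.13,0,0,0,-1],[-0.06,0,-0.13,0,0,0,-1],[-0.06,0,-0.13,0,0,0,-1]]]}}

```text
time_s: 19.85
tool_pos: [0.5051, 0.1112, 0.2396]
tool_rot: [-179.9, -0.0, 85.9]
force: [0.8, 0.0, -1.0]
grip_width: 0.087
```

```bash
python3 -c "
from h import *
o=get_obs();print(o['tool_pos'],o['force'],o['grip_width'],o['time_s'])
c=cam('wrist','w10');lamp(c);tower(c)
i=c['img'][60:200,200:360,::-1];cv2.imwrite('pics/w10c.png',cv2.resize(i,None,fx=4,fy=4,interpolation=2))
c=cam('side','s10')"
```

```text
[0.5051222  0.11119422 0.23960161] [ 0.81579286  0.04015143 -1.00047143] 0.08704569944654558 19.85
top z 0.15001476092783106 tilt deg [-0.01704111 -0.07111754] 2091
circ (np.float64(0.5105146705745309), np.float64(0.17165783729102627), np.float64(0.02209655562713148)) stripe 179.59302185681
green [[0.5465, 0.1713]]
```

View pics/w10c.png

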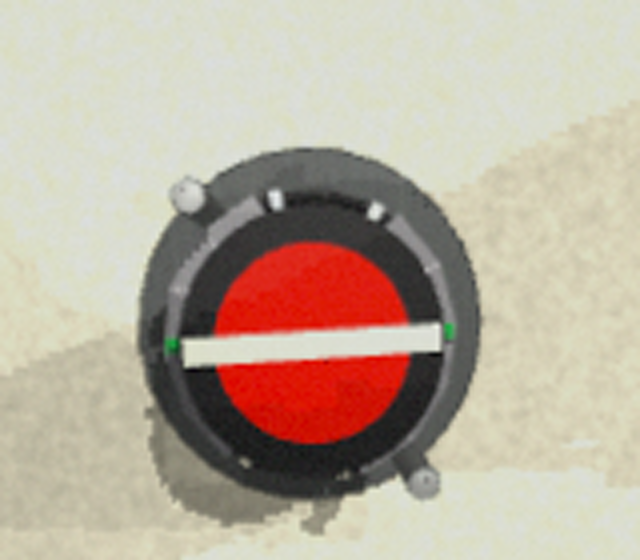

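View pics/s10.png

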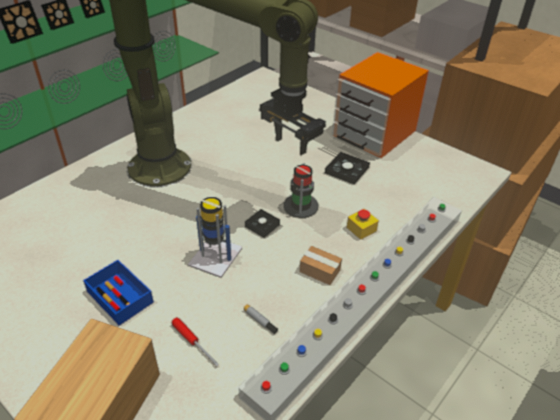

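The wrist view shows the stripe running between the two green marks, at crop (172,345) and (448,330). The side view shows yellow and blue upright in the dispenser and the bystanders where they were. One numeric check of yellow and the bystanders, then I hand in.

```bash
python3 -c "
from h import *
c=cam('side');P=c['P'];d=np.hypot(P[...,0]-.4667,P[...,1]+.174);m=(d<.028)&(P[...,2]>.195);q=P[m]
s=np.linalg.lstsq(np.c_[q[:,:2]-q[:,:2].mean(0),np.ones(len(q))],q[:,2],rcond=None)[0];print('yellow top',q.mean(0),np.degrees(s[:2]))
a=cv2.imread('pics/side0.png').astype(int);b=c['img'][:,:,::-1].astype(int);D=abs(a-b).max(-1)
for n,(u,v) in dict(fan_s=(263,222),fan_l=(347,167),carton=(321,264),screw=(190,338),plug=(261,318),button=(363,222),bin=(118,290)).items(): print(n,np.percentile(D[v-14:v+14,u-14:u+14],[50,95]))
print(get_obs()['force']);print(sign_off())"
```

```text
yellow top [ 0.46777707 -0.17503697  0.20661801] [-2.52641349  1.0710418 ]
fan_s [ 4. 49.]
fan_l [2. 7.]
carton [7. 9.]
screw [ 8. 10.]
plug [ 8. 10.]
button [7. 9.]
bin [7. 9.]
[ 0.22420795 -0.37590398 -0.62911549]
the job is handed in; nothing more can be done
None
```

The red lamp module is locked on the signal tower, and the job is handed in at about 20 s of the 58 s allowed. I lifted it out of the dispenser and set it down with its lugs in the notches. I then let go, gripped it again along the notch line and turned it clockwise to its stop. I released it and drew the arm clear.

**Seated:** after the first release the lamp's top was at 0.150 m, level to within 0.2°, with the stripe at 79.0°, in line with the notches.

**Locked:**
- At the stop the wrist torque rose to 0.46 Nm.
- The top is still at 0.150 m, so the lamp is fully down.
- The stripe measures -0.4° and the tower's axis -1.0°, a difference of 0.6°. In the picture the stripe runs between the green marks.
- My green-mark fit found only one of the two marks in that last view, so the tower axis comes from the views before seating.

**Dispenser:** the yellow module came up, with its top at about 0.207 m, and both modules look upright. A rough plane fit of the yellow top gave a 2.5° tilt. That came from few pixels in the distant side camera, so I put it down to noise and did not check it further.

**Bystanders:** in the side camera picture, six of the seven look unchanged from the start. The small fan's patch differs in some pixels, which I took to be the arm's shadow, since the arm never came near it.

The highest force I read on the tool was about 5 N.

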